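Feed one vial with one turn of the flywheel

ROBOT

A 6-joint arm with a two-finger parallel gripper is mounted at the origin on the work surface. World frame = base frame: x ahead of the robot, y to its left, z up, the work surface at z = 0. Lengths are in mm, angles in rad, forces in N, time in s.
With the tool pointing down it reaches from about 350 to 875 mm from the base axis. Payload 4.2 kg.
Tool frame: the origin (TCP) lies at the very end of the fingers, on their centre line; the grasp point (between the pads) lies 19 mm behind it; z points along the fingers, y is the line along which they close (so a half turn about z gives the same grasp; the last joint's range is limited). The gripper opens to 85 mm and grips with 20 to 120 N. Pads are 22 mm wide; open, the fingers measure 114 mm over their backs; the gripper's body (76 mm by 85 mm) begins 54 mm behind the grasp point. The pads swing forward as they close: fully open they stand 13 mm farther back than shut.
Start: joints at [1.437, 0.385, 0.008, 0, -1.194, -0.259], TCP at [239.202, 577.392, 231.312] pointing down, gripper open.
Joint ranges: [-3.14, 3.14], [-1.21, 2.06], [-1.07, 1.41], [-3.16, 2.05], [-2.99, -0.16], [-3.1, 3.1]. Speed limits (rad/s): [2.79, 2.79, 3.14, 3.14, 3.14, 3.14].

INTERFACE

Orientations are given as a unit quaternion [x, y, z, w].
In Python, from bench import arm gives the robot as it stands.
- The arm moves only by the tool servo_tool, never from a script. Its argument "rows" is a list that holds one entry, the list of rows, each a list of 7 numbers: the finger opening in mm, from 0 to 85.4, then the shift along the tool's x, y, z in mm, then the turn, a rotation vector about the tool's x, y, z in rad. A call has 1 to 10 rows; each row is the pose to reach, as a shift and turn from the pose commanded when the call began, along the tool's axes at that moment; what a row does not reach only later rows make up. A row lasts 1/8 s, in which the tool goes at most 62.5 mm and 10.7 degrees, less where a joint would pass 70% of its speed; a pose out of reach is approached as far as the arm can. A call with a gripper value outside its range is refused whole. The fingers move at their own pace and stop on an object; the grip force is fixed at half the most. Time passes only in rows, so rows that repeat a pose let the fingers close. It gives the time, the measured TCP pose, the force, the opening and the grip force at its end, in the units of the state.
- arm.read_state(): the state, without advancing time (a new reading comes with each control period).
- arm.get_image(name): name is "scene" or "top" or "wrist"; returns the picture (400x640x3 uint8, red, green, blue); there is no depth.
- arm.camera_params(name): a dict with "intrinsics" (3x3 intrinsics, pixels), "R" (3x3) and "t" (3): a world point X has camera coordinates R X + t. Camera axes: x right, y down, z forward; pixel columns grow to the right and rows downward; lengths in mm; the calibration is good to about 2 mm. A picture is of the moment at which its call begins: read the wrist's pose just before it. camera_params takes no time and is no camera call; for the wrist camera it gives the pose at the moment of the call.
- arm.job_done(): hands the job in; it is judged then, once.
The state is a dict: "clock": time; "joints": joint angles; "joint_vel": joint speeds; "joint_efforts": joint torques, N m; "position": TCP position; "ee_rot": TCP orientation; "contact_force": force on the tool from outside, world axes, zero at the start; "wrist_torque": the same for the moment, N m; "gripper_width": finger opening in mm; "grasp_force": force on a finger pad.
Only numpy, scipy, OpenCV 4.12 (cv2) and the standard library are available. Lean on these libraries where they do the work, as an engineer would, in place of code of your own. Each camera call takes 0.05 s, during which the arm holds its last target. There are 200 camera calls.

TASK

Stand the loose amber vial in the empty loading bay of the vial feeder and let go of it. Then take the feeder's flywheel by its upright handle and turn it clockwise (seen from above) through exactly one revolution, so that the pusher sends the vial into the lane and comes back; never push or pull the handle with more than 20 N, and do not let the springy wheel run away. Finish by pressing the wheel gently against its stop for a second, with about 10 N and never more than 13 N, then let go, leaving all vials upright and the other things on the bench where they are.

Things in the scene. Friction and masses are not known exactly. Their poses are not given: they have to be found in the camera images.
- vial_mid (a point): Centre, half-way up (38 mm above its foot), of the loose vial to be fed: an amber glass vial 30 mm in diameter, 77 mm tall, its top 13 mm a narrower metal cap 21 mm wide; straight glass up to 55 mm above the foot. About 60 g. It stands upright on the bench to the left of the feeder. z up.
- feeder: The vial feeder, bolted to the bench: a white gear case under a level flywheel, and a straight lane leading from it to the right (seen from the robot). Origin on the bench under the flywheel's axis; x across the lane, away from the robot, y along the lane towards the flywheel, z up. A 4 mm steel plate (200 mm wide under the case, 90 mm under the lane) lies under it all.
- bay (a point): Centre of the floor of the empty loading bay, where the vial is to stand, in the lane 165 mm from the flywheel's axis; 4 mm above the bench. Axes as the feeder's. The lane is 36 mm wide between walls 6 mm thick whose tops are 14 mm above this floor. The pusher's plate rests 20 mm away on the +y side: stand the vial within 4 mm along y. Grip it across the lane (fingers at +x and -x).
- hub (a point): Centre of the flywheel on its upright axis, at its upper face, 101 mm above the bench; fixed, axes as the feeder's. The wheel is a dark steel spoked ring 168 mm across and 16 mm thick.
- grip (a point): Point to hold on the flywheel's handle: an upright black cylinder, 20 mm in diameter, free to spin about its own axis, on the rim 70 mm from the wheel's axis; from 108 to 161 mm above the bench, this point at 137 mm. At first roughly on the hub's -x side (towards the robot). Its worn foot slips a few mm along the rim (by an unknown amount, either way) before it drives or holds the wheel.
- wheel (a joint): Turn of the flywheel, rad: 0 at first, growing clockwise seen from above; a hard stop at one revolution (6.283). Friction takes 2 N at the handle; a spring resists the first half (up to 8 N more, near 2 rad) and drives the wheel on as hard in the second half (near 4.3 rad), fading out at the stop: let go there, it spins away. Keep it below 4 rad/s.
- mount_t (a joint): Give of the handle's stiff rubber mount along the turning direction, m: 0 when free, positive when the hand pushes the handle clockwise, 15 N per mm. So it shows the push: turning takes up to about 0.7 mm; over 22 N (1.47 mm) either way is forcing it. Against the stop press with 7 to 14 N (0.47 to 0.93 mm), never more; the felt force tells this better than any position.
- mount_r (a joint): Give of the same mount along the wheel's radius, m, positive outwards, 15 N per mm. The hand should hardly pull here; over 22 N (1.47 mm) either way is forcing it.
- pusher (a joint): Travel of the pusher, an upright steel plate 32 mm wide with its top 50 mm above the bench, along the lane (feeder's -y), m: 0 at rest, 0.060 half-way through the turn, 0 again at its end. The stroke leaves the pushed vial with its centre 55 mm beyond the bay's centre.
- queue1: First waiting vial, same kind as the loose one, standing in the lane with its centre about 57 mm beyond the bay's. Origin at its foot. It is to be pushed along by the stroke, upright.
- queue2: Second waiting vial in the lane, about 34 mm beyond the first. Origin at its foot. Also pushed along, upright.
- reagent: Bystander: bottle 60 mm wide, 140 mm tall, behind the loose vial. Origin under it.
- pot: Bystander: squat jar 56 mm wide, 55 mm tall, near the robot on the left. Origin under it.
- beaker: Bystander: open glass beaker 72 mm wide, 95 mm tall, at the right. Origin under it.
- spatula: Bystander: spatula 170 mm long lying on the bench before the lane.
- weight: Bystander: small brass weight 26 mm wide, 30 mm tall, behind the feeder on the left. Origin under it.
Mind the look-alikes: they are no part of the job. What is shaped like the part that bears vial_mid but blue is not meant.

How it is judged:
By the outcome, as a careful person would: the job done as asked, in the order asked, and still so for the second after the job is handed in, with the robot touching nothing.
It also fails if it takes over 72 s, if anything falls off the work surface, if the arm or the gripper's body presses on something with over 40 N, if the wrist force passes 120 N, or if a joint passes its speed limit or range.

## Working session

There is one attempt and no reset: what is moved stays moved. The work goes in short steps, Python scripts to look and compute and a tool call to move; the robot and the scene stay as the last step left them, time stands still between calls to the robot, and variables do not carry over. Pictures are saved under pics/ and viewed, at most 10 in all, crops included, and the job is handed in when it is done.

Besides the shell and the picture viewer there is one more tool, called after "Call:" as name([rows], argument=value, ...), one row to a line, values as JSON. servo_tool: Moves the arm, as the interface text tells. Its arguments: {"type":"object","properties":{"rows":{"type":"array"}},"required":["rows"]}

```bash
ls; mkdir -p pics; python3 - <<'E'
from bench import arm
import cv2,numpy as np
s=arm.read_state();print(s)
for n in("scene","top"):
    im=arm.get_image(n);cv2.imwrite(f"pics/{n}0.png",im[:,:,::-1]);p=arm.camera_params(n);print(n,{k:np.round(v,3).tolist() for k,v in p.items()})
E
```

```text
pics
{'clock': 0.0, 'joints': array([ 1.43657722e+00,  3.85556504e-01,  6.57887684e-03, -5.28482580e-04,
       -1.19396358e+00, -2.58599456e-01]), 'joint_vel': array([-1.51171057e-03, -7.21735203e-04, -5.06515259e-04, -5.58432223e-04,
        8.49239404e-04,  9.97765073e-05]), 'joint_efforts': array([ 1.33207617e-03, -3.92289877e+01,  1.88402778e+01,  4.18614328e+00,
       -4.64335259e-03, -3.19618678e-06]), 'position': array([238.99548832, 576.85200893, 230.19885294]), 'ee_rot': array([ 9.80753999e-01, -1.95244419e-01, -1.78469234e-04,  1.08563146e-03]), 'contact_force': array([-0.28469541, -0.11107265, -0.74704976]), 'wrist_torque': array([ 0.04852573,  0.0204108 , -0.08061436]), 'grasp_force': 0.0, 'gripper_width': 85.64037472115645}
scene {'intrinsics': [[427.789, 0.0, 316.201], [0.0, 427.789, 200.273], [0.0, 0.0, 1.0]], 'R': [[0.175, 0.985, -0.006], [0.702, -0.129, -0.701], [-0.691, 0.119, -0.713]], 't': [-140.664, -291.48, 1322.9]}
top {'intrinsics': [[471.73, 0.0, 314.857], [0.0, 471.73, 202.094], [0.0, 0.0, 1.0]], 'R': [[-0.029, -0.999, -0.018], [-0.995, 0.03, -0.098], [0.099, 0.015, -0.995]], 't': [67.786, 497.563, 1409.737]}
```

View pics/scene0.png

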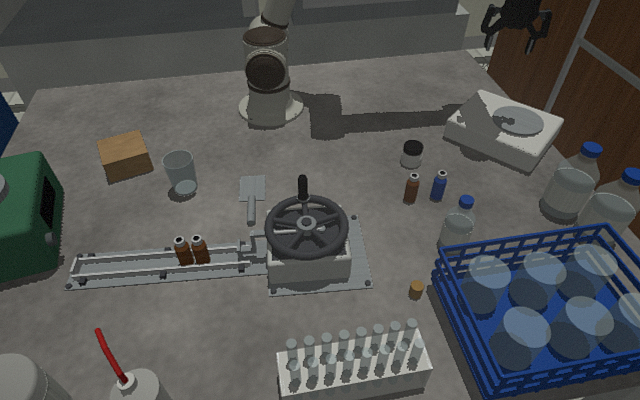

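View pics/top0.png

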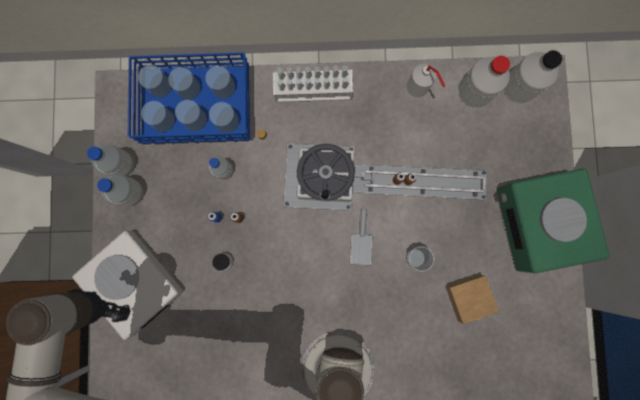

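The scene view shows the amber vial at (411,188), a blue decoy at (438,186), queue vials at (181,250) and (200,250), and the wheel at (306,224) with its handle at (303,187). In the top view the loose vial is at (236,217), blue at (215,216), the hub at (325,172) and the queue at (398–411,179).
Candidates for the vial are amber (236,217), blue (215,216, decoy) and the two queued ambers. The choice is (236,217).

```bash
cat > h.py <<'E'
from bench import arm
import cv2,numpy as np
def ray(p,uv):
    d=p["R"].T@np.linalg.solve(p["intrinsics"],[uv[0],uv[1],1.]);return -p["R"].T@p["t"],d
def onz(p,uv,z):
    o,d=ray(p,uv);return o+d*(z-o[2])/d[2]
def proj(p,X):
    c=p["R"]@np.asarray(X,float)+p["t"];q=p["intrinsics"]@c;return q[:2]/q[2]
def tri(p1,a,p2,b):
    o,d=ray(p1,a);q,e=ray(p2,b);s=np.linalg.lstsq(np.c_[d,-e],q-o,rcond=None)[0]
    A=o+s[0]*d;B=q+s[1]*e;return (A+B)/2,np.linalg.norm(A-B)
def blob(m,win):
    x0,y0,x1,y1=win;k=np.zeros_like(m);k[y0:y1,x0:x1]=m[y0:y1,x0:x1]
    n,l,st,c=cv2.connectedComponentsWithStats(k.astype(np.uint8));i=1+np.argmax(st[1:,4]);return c[i],st[i],l==i
E
python3 - <<'E'
from h import *
S=cv2.imread("pics/scene0.png");T=cv2.imread("pics/top0.png")
ps,pt=arm.camera_params("scene"),arm.camera_params("top")
def amber(I):
    h=cv2.cvtColor(I,cv2.COLOR_BGR2HSV).astype(int);return (((h[...,0]<15)|(h[...,0]>172))&(h[...,1]>100)).astype(np.uint8)
a,sa,_=blob(amber(S),(395,165,430,210));b,sb,_=blob(amber(T),(225,205,250,228))
print("amber",a,sa,b,sb)
X,e=tri(ps,a,pt,b);print("tri",X,e, "scene z28",onz(ps,a,28),"top z28",onz(pt,b,28))
# wheel
for n,I,p,w in(("s",S,ps,(255,185,360,265)),("t",T,pt,(292,138,360,205))):
    g=cv2.cvtColor(I,cv2.COLOR_BGR2GRAY);c,st,m=blob((g<75).astype(np.uint8),w)
    m=cv2.morphologyEx(m.astype(np.uint8),cv2.MORPH_OPEN,np.ones((3,3)))
    cn=max(cv2.findContours(m,0,2)[0],key=cv2.contourArea);hull=cv2.convexHull(cn)
    el=cv2.fitEllipse(hull);print(n,"ell",el,st,onz(p,el[0],95))
crop=lambda I,x0,y0,x1,y1,k:cv2.resize(I[y0:y1,x0:x1],None,fx=k,fy=k,interpolation=cv2.INTER_CUBIC)
A=crop(T,200,135,360,225,5);A[:]=A
B=crop(S,255,165,455,215,4)
B=cv2.copyMakeBorder(B,0,0,0,800-B.shape[1],0) if B.shape[1]<800 else B[:,:800]
cv2.imwrite("pics/c1.png",np.vstack([crop(T,200,145,360,223,5)[:390],B])[:600])
cv2.imwrite("pics/c2.png",np.vstack([crop(T,280,135,495,215,3.7)[:,:795],crop(S,60,170,375,295,2.52)[:300,:795][:, :793] if 0 else cv2.resize(S[170:295,60:375],(795,304))])[:600])
E
```

```text
amber [410.89473684 189.97076023] [404 180  15  22 171] [239.44117647 217.73529412] [235 213   8   9  34]
tri [459.51750472 287.05890937  26.11351933] 7.187789191898918 scene z28 [461.70191334 289.84715183  28.        ] top z28 [458.31817401 283.22567772  28.        ]
s ell ((306.05279541015625, 226.72499084472656), (78.19530487060547, 85.07417297363281), 102.87824249267578) [ 255  185   94   76 4210] [588.63044827  18.13874343  95.        ]
t ell ((325.5514221191406, 172.27145385742188), (57.04319381713867, 57.96600341796875), 86.4722900390625) [ 297  144   58   56 2186] [578.62651514  18.44805174  95.        ]
```

View pics/c1.png

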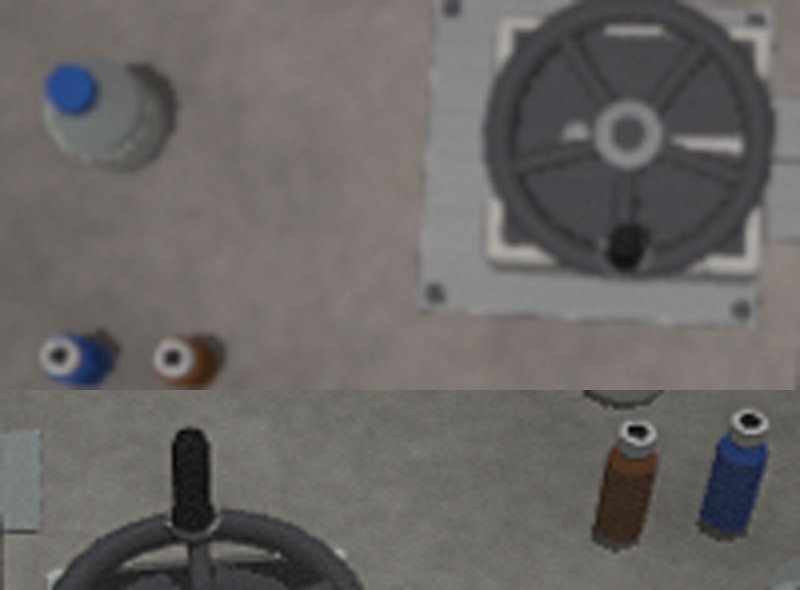

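View pics/c2.png

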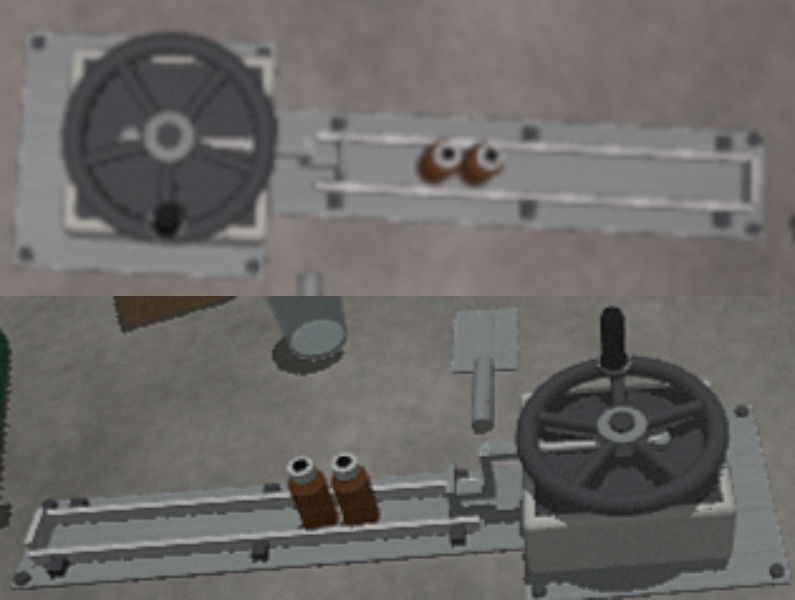

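```bash
python3 - <<'E'
from h import *
ps,pt=arm.camera_params("scene"),arm.camera_params("top")
t1=lambda x,y:(x/5+200-.4,y/5+145-.4); s1=lambda x,y:(x/4+255-.4,(y-390)/4+165-.4)
t2=lambda x,y:(x/3.7+280-.4,y/3.7+135-.4); s2=lambda x,y:(x/2.524+60-.3,(y-296)/2.432+170-.3)
for n,a,b,z in(("vialcap",t1(172,357),s1(637,433),77),("hub",t1(628,135),s2(621,422),105),("handletop",t2(168,213),s2(613,311),161),("q1",t2(447,155),s2(344,462),81),("q2",t2(490,156),s2(301,466),81)):
    X,e=tri(pt,a,ps,b);print(n,X.round(1),round(e,1),"top@z",onz(pt,a,z).round(1),"scene@z",onz(ps,b,z).round(1))
U=[onz(pt,t2(*q),18) for q in((320,135),(750,156))];L=[onz(pt,t2(*q),18) for q in((318,186),(750,208))]
us=[onz(ps,s2(*q),18) for q in((45,508),(445,485))];ls=[onz(ps,s2(*q),18) for q in((30,553),(478,520))]
for n,W in(("U",U),("L",L),("near_s",us),("far_s",ls)):
    d=W[0]-W[1];d=d if d[1]>0 else -d;print(n,W[0].round(1),W[1].round(1),"ang y-axis from world y",np.degrees(np.arctan2(-d[0],d[1])).round(2))
E
```

```text
vialcap [460.5 290.6  73.8] 1.0 top@z [460.4 290.5  77. ] scene@z [463.8 288.4  77. ]
hub [579.7  19.3 100.5] 0.4 top@z [579.   19.5 105. ] scene@z [583.7  18.5 105. ]
handletop [512.5  23.6 162.4] 2.6 top@z [512.5  22.3 161. ] scene@z [511.1  25.  161. ]
q1 [ 562.2 -201.2   76.3] 0.0 top@z [ 561.5 -200.4   81. ] scene@z [ 566.3 -200.1   81. ]
q2 [ 560.3 -234.9   76.3] 0.5 top@z [ 559.7 -234.2   81. ] scene@z [ 564.5 -233.3   81. ]
U [ 590.9 -106.8   18. ] [ 562.2 -460.1   18. ] ang y-axis from world y -4.64
L [ 548.3 -103.4   18. ] [ 519.1 -457.3   18. ] ang y-axis from world y -4.72
near_s [ 518.5 -457.9   18. ] [ 553.  -129.3   18. ] ang y-axis from world y -5.99
far_s [ 565.3 -460.    18. ] [ 595.9 -104.3   18. ] ang y-axis from world y -4.92
```

```bash
cat >> h.py <<'E'
from scipy.spatial.transform import Rotation as Ro
def move(X,yawy,n=None):
    "shift/turn in current tool axes to put TCP at X, tool down, tool y at world yaw (deg)"
    s=arm.read_state();R=Ro.from_quat(s["ee_rot"]).as_matrix()
    a=np.radians(yawy);y=np.array([np.cos(a),np.sin(a),0]);z=np.array([0,0,-1.]);T=np.c_[np.cross(y,z),y,z]
    print("t",round(s["clock"],2),"pos",s["position"].round(1),"F",s["contact_force"].round(1),"w",round(s["gripper_width"],1),"gf",round(s["grasp_force"],1))
    print("shift",(R.T@(np.array(X)-s["position"])).round(1),"turn",Ro.from_matrix(R.T@T).as_rotvec().round(3))
E
python3 -c "
from h import *
move([461,290,150],175.2)
o=onz
pt=arm.camera_params('top')
for q in((215,161),(221,262),(215,216)):print(onz(pt,q,60).round())"
```

```text
t 0.1 pos [239.  576.9 230.3] F [ 0.3  0.2 -0.2] w 85.5 gf 0.0
shift [314.9 179.9  80.7] turn [ 2.000e-03 -1.000e-03  1.262e+00]
[629. 349.  60.]
[327. 334.  60.]
[463. 350.  60.]
```

Call:
servo_tool([
  [[60, 40, 22, 5, 0, 0, 0.16], [60, 80, 45, 10, 0, 0, 0.32], [60, 120, 68, 20, 0, 0, 0.48], [60, 160, 90, 30, 0, 0, 0.64], [60, 200, 113, 40, 0, 0, 0.8], [60, 240, 136, 52, 0, 0, 0.96], [60, 280, 158, 66, 0, 0, 1.12], [60, 315, 180, 80, 0, 0, 1.262], [60, 315, 180, 80, 0, 0, 1.262], [60, 315, 180, 80, 0, 0, 1.262]],
])

```text
clock: 1.35
position: [461.4, 290.6, 151.2]
ee_rot: [-0.677, 0.736, -0.0, -0.0]
contact_force: [0.6, 0.5, 0.4]
gripper_width: 59.8
grasp_force: 0.0
```

```bash
python3 -c "
from h import *
p=arm.camera_params('wrist');im=arm.get_image('wrist');cv2.imwrite('pics/w1.png',im[:,:,::-1])
import pickle;pickle.dump(p,open('w1.pkl','wb'))
print(proj(p,[461,290,77]),proj(p,[461,290,0]),-p['R'].T@p['t'])
move([461,290,22],175.2)"
```

```text
[316.30317417 211.08377174] [316.44059699 187.82623543] [454.42093777 215.85219376 294.50517957]
t 1.4 pos [461.3 291.1 151.5] F [-0.7  0.2  0.2] w 60.1 gf 0.0
shift [  1.2   0.2 129.5] turn [-0.     0.     0.001]
```

View pics/w1.png

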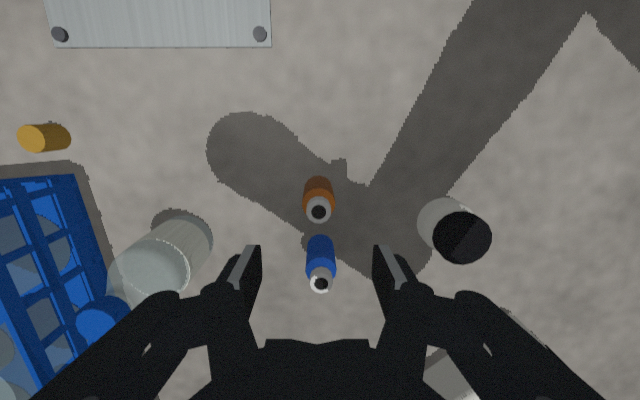

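The amber cap is at (318,212) against a predicted (316,211), with the blue one clear of it at (320,285), so the measurement holds.

```bash
python3 -c "
from h import *
import pickle;p=pickle.load(open('w1.pkl','rb'))
print(onz(p,(318.5,211.5),77),onz(p,(320,284),77))
X=onz(p,(318.5,211.5),77);X[2]=23;move(X,175.2)"
```

```text
[459.25028885 290.50285346  77.        ] [463.37885685 358.04301316  77.        ]
t 1.4 pos [461.3 291.1 151.5] F [-0.7  0.2  0.2] w 60.1 gf 0.0
shift [  0.8   2.  128.5] turn [-0.     0.     0.001]
```

Call:
servo_tool([
  [[60, 0, 1, 35, 0, 0, 0], [60, 0, 1, 75, 0, 0, 0], [60, 0, 1, 110, 0, 0, 0], [60, 0, 1, 128, 0, 0, 0], [60, 0, 1, 128, 0, 0, 0], [26, 0, 1, 128, 0, 0, 0], [20, 0, 1, 128, 0, 0, 0], [20, 0, 1, 128, 0, 0, 0], [20, 0, 1, 128, 0, 0, 0], [20, 0, 1, 128, 0, 0, 0]],
])

```text
clock: 2.65
position: [461.0, 291.7, 24.8]
ee_rot: [-0.677, 0.736, 0.0, 0.002]
contact_force: [-2.1, 1.6, 6.7]
gripper_width: 28.5
grasp_force: 59.1
```

Call:
servo_tool([
  [[20, 0, 0, -20, 0, 0, 0], [20, 0, 0, -60, 0, 0, 0], [20, 0, 0, -110, 0, 0, 0], [20, 20, -7, -160, 0, 0, 0], [20, 60, -20, -190, 0, 0, 0], [20, 115, -38, -195, 0, 0, 0], [20, 170, -57, -195, 0, 0, 0], [20, 225, -75, -195, 0, 0, 0], [20, 280, -93, -195, 0, 0, 0], [20, 330, -110, -195, 0, 0, 0]],
])

```text
clock: 3.9
position: [542.0, -49.5, 218.3]
ee_rot: [-0.677, 0.736, 0.0, 0.0]
contact_force: [0.3, 0.6, -0.7]
gripper_width: 28.7
grasp_force: 59.2
```

```bash
python3 -c "
from h import *
move([566.2,-145.1,100],175.2)"
```

```text
t 3.9 pos [542.  -49.5 218.3] F [ 0.3  0.6 -0.7] w 28.7 gf 59.2
shift [ 93.2 -32.2 118.3] turn [ 0.     0.    -0.001]
```

Call:
servo_tool([
  [[20, 40, -14, 20, 0, 0, 0], [20, 75, -26, 55, 0, 0, 0], [20, 93, -32, 95, 0, 0, 0], [20, 93, -32, 118, 0, 0, 0], [20, 93, -32, 118, 0, 0, 0], [20, 93, -32, 118, 0, 0, 0]],
])

```text
clock: 4.65
position: [567.1, -142.8, 101.5]
ee_rot: [-0.677, 0.736, -0.001, 0.001]
contact_force: [0.3, 0.2, -0.7]
gripper_width: 28.3
grasp_force: 59.3
```

```bash
python3 -c "
from h import *
p=arm.camera_params('wrist');im=arm.get_image('wrist');cv2.imwrite('pics/w2.png',im[:,:,::-1])
import pickle;pickle.dump(p,open('w2.pkl','wb'))
for q in([566.2,-145.1,4],[562,-201.5,81],[511,22,161]):print(proj(p,q))
move([566.2,-145.1,30],175.2)"
```

```text
[316.91481877 200.73484409]
[315.9179356  144.77914608]
[447.05902924 582.08048094]
t 4.7 pos [ 567.3 -142.6  101.9] F [-0.3 -0.9 -1. ] w 28.5 gf 59.3
shift [ 2.6  1.1 71.9] turn [-0.003  0.     0.   ]
```

View pics/w2.png

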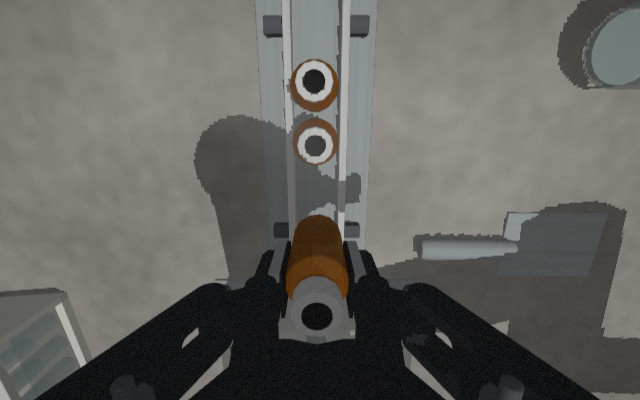

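```bash
python3 -c "
from h import *
import pickle;p=pickle.load(open('w2.pkl','rb'))
h=np.array([580,19.3]);yf=np.array([.0837,.9965]);xf=np.array([.9965,-.0837])
for n,q,z in(('held',(317,316.5),154),('q1',(315.5,145.5),81),('q2',(314.5,81),81),('wallL',(287,45),18),('wallR',(345,45),18),('wl2',(291,200),18),('wr2',(343,200),18)):
  X=onz(p,q,z);print(n,X.round(1),'feeder x,y',(X[:2]-h)@xf,(X[:2]-h)@yf)"
```

```text
held [ 566. -144.  154.] feeder x,y -0.2885191147310479 -163.91113396956533
q1 [ 562.3 -201.1   81. ] feeder x,y 0.7820955331143894 -221.1283663774391
q2 [ 560.  -235.1   81. ] feeder x,y 1.3286575909471043 -255.15087559565012
wallL [ 577.6 -267.2   18. ] feeder x,y 21.638751032590594 -285.7237738799483
wallR [ 536.2 -263.8   18. ] feeder x,y -19.91399348302414 -285.75872927531043
wl2 [ 587.4 -151.7   18. ] feeder x,y 21.680227407553392 -169.79612188232414
wr2 [ 544.  -148.2   18. ] feeder x,y -21.82505288238243 -169.8968133872142
```

Call:
servo_tool([
  [[20, 0.5, -0.3, 25, 0, 0, 0], [20, 0.5, -0.3, 48, 0, 0, 0], [20, 0.5, -0.3, 62, 0, 0, 0], [20, 0.5, -0.3, 69, 0, 0, 0], [20, 0.5, -0.3, 72, 0, 0, 0], [20, 0.5, -0.3, 72, 0, 0, 0], [20, 0.5, -0.3, 72, 0, 0, 0]],
])

```text
clock: 5.58
position: [567.1, -143.3, 28.9]
ee_rot: [-0.677, 0.736, -0.0, 0.0]
contact_force: [-0.6, 0.4, 0.5]
gripper_width: 28.6
grasp_force: 59.3
```

Call:
servo_tool([
  [[20, 0, 0, 0.8, 0, 0, 0], [20, 0, 0, 0.8, 0, 0, 0], [20, 0, 0, 0.8, 0, 0, 0]],
])

```text
clock: 5.95
position: [567.1, -143.4, 28.8]
ee_rot: [-0.677, 0.736, -0.001, 0.0]
contact_force: [-2.4, 1.4, 5.7]
gripper_width: 28.5
grasp_force: 59.4
```

Call:
servo_tool([
  [[20, 0, 0, -0.5, 0, 0, 0], [32, 0, 0, -0.5, 0, 0, 0], [38, 0, 0, -0.5, 0, 0, 0], [50, 0, 0, -0.5, 0, 0, 0], [50, 0, 0, -0.5, 0, 0, 0], [50, 0, 0, -20, 0, 0, 0], [50, 0, 0, -60, 0, 0, 0], [50, 0, 0, -110, 0, 0, 0], [50, 0, 0, -160, 0, 0, 0], [50, 0, 0, -200, 0, 0, 0]],
])

```text
clock: 7.2
position: [566.8, -143.4, 229.9]
ee_rot: [-0.677, 0.736, -0.001, 0.001]
contact_force: [0.3, -0.4, -1.3]
gripper_width: 49.7
grasp_force: 0.0
```

```bash
python3 - <<'E'
from h import *
import pickle
h=np.array([580,19.3]);yf=np.array([.0837,.9965]);xf=np.array([.9965,-.0837])
p=arm.camera_params('wrist');im=arm.get_image('wrist');cv2.imwrite('pics/w3.png',im[:,:,::-1])
pickle.dump(p,open('w3.pkl','wb'))
T=arm.get_image('top');cv2.imwrite('pics/top3.png',T[:,:,::-1])
print(proj(p,[566.2,-144.5,81]),proj(p,[511,22,161]),arm.read_state()["joints"].round(2))
print(arm.read_state()["position"])
E
```

```text
[316.85785127 187.84729503] [388.24960375 371.43242692] [ 0.03  0.31 -0.09  0.   -1.15 -0.11]
[ 569.24855216 -143.77599709  233.33150841]
```

View pics/w3.png

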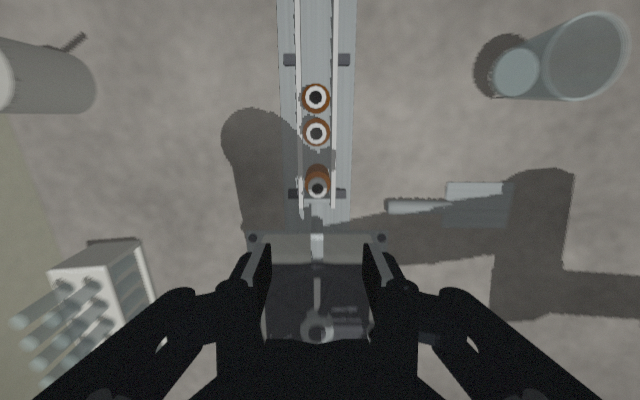

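The vial stands upright in the bay at (317,187), matching the predicted (317,188). Next is the handle, starting with a close look at both handle and hub.

Call:
servo_tool([
  [[50, -30, 9, 5, 0, 0, 0], [50, -80, 24, 10, 0, 0, 0], [50, -135, 40, 20, 0, 0, 0], [50, -190, 57, 28, 0, 0, 0], [50, -225, 68, 33, 0, 0, 0], [50, -236, 71, 33, 0, 0, 0], [50, -236, 71, 33, 0, 0, 0], [50, -236, 71, 33, 0, 0, 0]],
])

```text
clock: 8.3
position: [515.9, 96.8, 194.5]
ee_rot: [-0.676, 0.737, -0.0, -0.0]
contact_force: [-0.5, 0.2, -0.5]
gripper_width: 49.9
grasp_force: 0.0
```

```bash
python3 - <<'E'
from h import *
import pickle
p=arm.camera_params('wrist');im=arm.get_image('wrist');cv2.imwrite('pics/w4.png',im[:,:,::-1])
pickle.dump(p,open('w4.pkl','wb'))
print(proj(p,[580,19.3,105]),proj(p,[512,23,161]),arm.read_state()["joints"].round(2),arm.read_state()["position"],arm.read_state()["clock"])
E
```

```text
[226.74052983 119.41513182] [311.61402367 117.20097075] [ 0.49  0.25 -0.29  0.   -1.03 -0.58] [515.89340807  96.7312097  194.52787007] 8.35
```

View pics/w4.png

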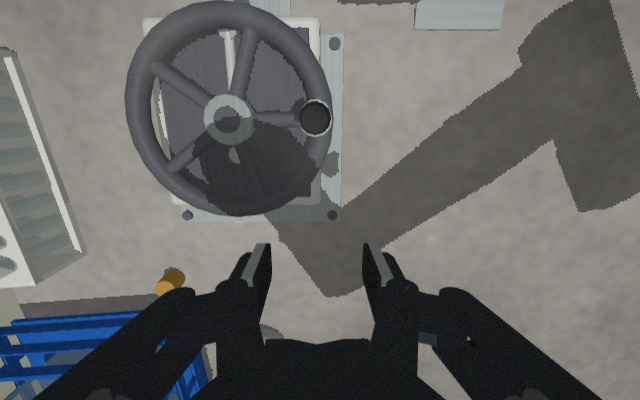

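Handle disc is at about (316,117) and the hub ring at (228,119).

```bash
python3 - <<'E'
from h import *
import pickle
p=pickle.load(open('w4.pkl','rb'));im=cv2.imread('pics/w4.png');g=cv2.cvtColor(im,cv2.COLOR_BGR2GRAY)
c,st,m=blob((g<45).astype(np.uint8),(297,98,336,138));print("handle",c,st)
k=cv2.medianBlur(g,3)
hc=cv2.HoughCircles(k,cv2.HOUGH_GRADIENT,1,30,param1=80,param2=12,minRadius=18,maxRadius=30)
print(hc)
H=onz(p,(228,119),104);print("hub",H)
# wheel outer ring
w=cv2.HoughCircles(k,cv2.HOUGH_GRADIENT,1,200,param1=80,param2=20,minRadius=90,maxRadius=120);print("ring",w, [onz(p,q[:2],97) for q in (w[0] if w is not None else [])])
for z in(161,150):
  X=onz(p,c,z);print(z,X,np.linalg.norm(X[:2]-H[:2]))
X=onz(p,c,161);R=X[:2]-np.array([580,19.3]);print("r",np.linalg.norm(R),"ang",np.degrees(np.arctan2(R[1],R[0])))
move([X[0],X[1],118],175.2)
E
```

```text
handle [317.74025974 111.75324675] [299 102  32  31 154]
[[[230.5 117.5  27. ]
  [180.5 112.5  29.4]
  [313.5 117.5  19.1]
  [ 71.5 342.5  21.5]
  [204.5 160.5  28.2]
  [ 34.5 346.5  19.4]
  [201.5  58.5  27.2]
  [340.5 277.5  24.5]]]
hub [579.25423302  19.05928459 104.        ]
ring [[[240.5  99.5 116.1]]] [array([568.74526194,   4.98345911,  97.        ])]
161 [508.08843493  20.2125326  161.        ] 71.1751417206651
150 [508.04580139  20.09213337 150.        ] 71.21592175452354
r 71.91735469966022 ang 179.27297562597312
t 8.35 pos [515.9  96.7 194.5] F [ 0.  -0.3  0.7] w 49.9 gf 0.0
shift [76.9  1.2 76.5] turn [-0.    -0.    -0.002]
```

Call:
servo_tool([
  [[50, 35, 0, 0, 0, 0, 0], [50, 74.4, 0, 0, 0, 0, 0], [50, 74.4, 0, 0, 0, 0, 0], [50, 74.4, 0, 30, 0, 0, 0], [50, 74.4, 0, 65, 0, 0, 0], [50, 74.4, 0, 76, 0, 0, 0], [40, 74.4, 0, 76, 0, 0, 0], [30, 74.4, 0, 76, 0, 0, 0], [25, 74.4, 0, 76, 0, 0, 0], [25, 74.4, 0, 76, 0, 0, 0]],
])

```text
clock: 9.6
position: [509.8, 23.8, 119.3]
ee_rot: [-0.677, 0.736, -0.0, 0.001]
contact_force: [0.0, 0.7, -0.1]
gripper_width: 24.9
grasp_force: 0.0
```

Call:
servo_tool([
  [[23, 0, 0, 0, 0, 0, 0], [22, 0, 0, 0, 0, 0, 0], [21, 0, 0, 0, 0, 0, 0], [21, 0, 0, 0, 0, 0, 0]],
])

```text
clock: 10.1
position: [510.2, 23.8, 118.9]
ee_rot: [-0.677, 0.736, -0.0, 0.001]
contact_force: [2.4, -1.1, 0.5]
gripper_width: 20.6
grasp_force: 1.0
```

Call:
servo_tool([
  [[19, 0, 0, 0, 0, 0, 0], [17, 0, 0, 0, 0, 0, 0], [15, 0, 0, 0, 0, 0, 0], [10, 0, 0, 0, 0, 0, 0], [10, 0, 0, 0, 0, 0, 0]],
])

```text
clock: 10.72
position: [510.3, 23.8, 119.0]
ee_rot: [-0.677, 0.736, -0.001, 0.001]
contact_force: [5.5, -0.7, 4.1]
gripper_width: 19.0
grasp_force: 58.3
```

```bash
python3 -c "
from h import *
move([509.7,22.6,118],175.2)"
```

```text
t 10.72 pos [510.3  23.8 119. ] F [ 5.5 -0.7  4.1] w 19.0 gf 58.3
shift [1.3 0.5 1. ] turn [-0.002  0.001  0.   ]
```

```bash
cat > turn.py <<'E'
import sys,json,os
from h import *
from scipy.optimize import least_squares
# usage: turn.py phi0 step n [radial_trim]   -> fits circle, prints n rows (tool x,y) from phi0
O=np.array([509.8,23.8]);s=arm.read_state();R=Ro.from_quat([-0.677,0.736,0,0]).as_matrix()
ex,ey=R[:2,0],R[:2,1];P=np.array([ex,ey])
L=json.load(open("log.json")) if os.path.exists("log.json") else {"cum":[0,0],"pts":[]}
p=P@(s["position"][:2]-O);F=P@s["contact_force"][:2]
L["pts"].append([*p,*F])
q=np.array(L["pts"])
def nat(c):
    d=q[:,:2]-c;e=d/np.linalg.norm(d,axis=1)[:,None];return np.linalg.norm(d,axis=1)+(q[:,2:]*e).sum(1)/15-70
c0=np.array([-2.4,-70.9]);c=least_squares(lambda c:np.r_[nat(c)/.3,(c-c0)/1.5],c0).x
d=p-c;e=d/np.linalg.norm(d);t=np.array([-e[1],e[0]])  # (u,v) clockwise-turn dir
phi=np.arctan2(-d[0],d[1])%(2*np.pi)
t=np.array([-np.cos(phi),-np.sin(phi)])
print("t",round(s["clock"],2),"phi",phi.round(3),"push on handle: tang",(-F@t).round(1),"rad",(-F@e).round(1),"z",s["contact_force"][2].round(1),"c",c.round(2),"res",nat(c).round(2)[-4:],"gw",round(s["gripper_width"],1))
f0,st,n=float(sys.argv[1]),float(sys.argv[2]),int(sys.argv[3])
rows=[]
for k in range(1,n+1):
    f=f0+st*k;w=c+70*np.array([-np.sin(f),np.cos(f)])
    rows.append([10,*(w-L["cum"]).round(1).tolist(),0,0,0,0])
print("end phi",round(f0+st*n,3));print(json.dumps([rows]))
L["cum"]=(np.array(L["cum"])+rows[-1][1:3]).tolist();json.dump(L,open("log.json","w"))
E
python3 turn.py -0.035 0.03 6
```

```text
t 10.72 phi 6.25 push on handle: tang 0.4 rad 5.6 z 4.1 c [ -2.4  -70.86] res [0.] gw 19.0
end phi 0.145
[[[10, -2.0, -0.9, 0, 0, 0, 0], [10, -4.1, -0.9, 0, 0, 0, 0], [10, -6.2, -1.0, 0, 0, 0, 0], [10, -8.3, -1.1, 0, 0, 0, 0], [10, -10.4, -1.3, 0, 0, 0, 0], [10, -12.5, -1.6, 0, 0, 0, 0]]]
```

Call:
servo_tool([
  [[10, -2.0, -0.9, 0, 0, 0, 0], [10, -4.1, -0.9, 0, 0, 0, 0], [10, -6.2, -1.0, 0, 0, 0, 0], [10, -8.3, -1.1, 0, 0, 0, 0], [10, -10.4, -1.3, 0, 0, 0, 0], [10, -12.5, -1.6, 0, 0, 0, 0]],
])

```text
clock: 11.48
position: [512.1, 35.6, 119.0]
ee_rot: [-0.677, 0.736, -0.0, -0.0]
contact_force: [3.5, -3.7, 5.8]
gripper_width: 18.7
grasp_force: 58.4
```

```bash
python3 turn.py 0.145 0.04 8
```

```text
t 11.47 phi 0.138 push on handle: tang 2.8 rad 4.2 z 5.8 c [ -2.21 -70.91] res [ 0.04 -0.04] gw 18.7
end phi 0.465
[[[10, -2.6, -0.5, 0, 0, 0, 0], [10, -5.3, -1.1, 0, 0, 0, 0], [10, -8.0, -1.8, 0, 0, 0, 0], [10, -10.7, -2.5, 0, 0, 0, 0], [10, -13.4, -3.4, 0, 0, 0, 0], [10, -16.0, -4.4, 0, 0, 0, 0], [10, -18.6, -5.5, 0, 0, 0, 0], [10, -21.1, -6.7, 0, 0, 0, 0]]]
```

Call:
servo_tool([
  [[10, -2.6, -0.5, 0, 0, 0, 0], [10, -5.3, -1.1, 0, 0, 0, 0], [10, -8.0, -1.8, 0, 0, 0, 0], [10, -10.7, -2.5, 0, 0, 0, 0], [10, -13.4, -3.4, 0, 0, 0, 0], [10, -16.0, -4.4, 0, 0, 0, 0], [10, -18.6, -5.5, 0, 0, 0, 0], [10, -21.1, -6.7, 0, 0, 0, 0]],
])

```text
clock: 12.48
position: [520.0, 55.3, 119.0]
ee_rot: [-0.677, 0.736, -0.0, -0.001]
contact_force: [3.0, -5.1, 6.3]
gripper_width: 18.6
grasp_force: 58.4
```

```bash
python3 turn.py 0.465 0.045 10
```

```text
t 12.47 phi 0.448 push on handle: tang 2.8 rad 5.2 z 6.3 c [ -1.83 -70.91] res [ 0.04  0.01 -0.05] gw 18.6
end phi 0.915
[[[10, -2.4, -1.5, 0, 0, 0, 0], [10, -5.1, -3.1, 0, 0, 0, 0], [10, -7.8, -4.8, 0, 0, 0, 0], [10, -10.3, -6.7, 0, 0, 0, 0], [10, -12.8, -8.6, 0, 0, 0, 0], [10, -15.2, -10.7, 0, 0, 0, 0], [10, -17.5, -12.9, 0, 0, 0, 0], [10, -19.6, -15.1, 0, 0, 0, 0], [10, -21.7, -17.5, 0, 0, 0, 0], [10, -23.7, -19.9, 0, 0, 0, 0]]]
```

Call:
servo_tool([
  [[10, -2.4, -1.5, 0, 0, 0, 0], [10, -5.1, -3.1, 0, 0, 0, 0], [10, -7.8, -4.8, 0, 0, 0, 0], [10, -10.3, -6.7, 0, 0, 0, 0], [10, -12.8, -8.6, 0, 0, 0, 0], [10, -15.2, -10.7, 0, 0, 0, 0], [10, -17.5, -12.9, 0, 0, 0, 0], [10, -19.6, -15.1, 0, 0, 0, 0], [10, -21.7, -17.5, 0, 0, 0, 0], [10, -23.7, -19.9, 0, 0, 0, 0]],
])

```text
clock: 13.72
position: [539.9, 76.6, 118.9]
ee_rot: [-0.677, 0.736, 0.001, -0.003]
contact_force: [-1.5, -3.2, 10.4]
gripper_width: 18.5
grasp_force: 58.7
```

```bash
python3 turn.py 0.915 0.045 10
```

```text
t 13.72 phi 0.867 push on handle: tang 3.1 rad 1.7 z 10.4 c [ -1.69 -70.9 ] res [ 0.02  0.01 -0.01 -0.03] gw 18.5
end phi 1.365
[[[10, -1.7, -2.6, 0, 0, 0, 0], [10, -3.5, -5.2, 0, 0, 0, 0], [10, -5.1, -7.9, 0, 0, 0, 0], [10, -6.6, -10.6, 0, 0, 0, 0], [10, -8.0, -13.5, 0, 0, 0, 0], [10, -9.2, -16.4, 0, 0, 0, 0], [10, -10.4, -19.3, 0, 0, 0, 0], [10, -11.4, -22.3, 0, 0, 0, 0], [10, -12.2, -25.3, 0, 0, 0, 0], [10, -12.9, -28.4, 0, 0, 0, 0]]]
```

Call:
servo_tool([
  [[10, -1.7, -2.6, -0.2, 0, 0, 0], [10, -3.5, -5.2, -0.4, 0, 0, 0], [10, -5.1, -7.9, -0.6, 0, 0, 0], [10, -6.6, -10.6, -0.8, 0, 0, 0], [10, -8.0, -13.5, -1, 0, 0, 0], [10, -9.2, -16.4, -1.1, 0, 0, 0], [10, -10.4, -19.3, -1.2, 0, 0, 0], [10, -11.4, -22.3, -1.2, 0, 0, 0], [10, -12.2, -25.3, -1.2, 0, 0, 0], [10, -12.9, -28.4, -1.2, 0, 0, 0]],
])

```text
clock: 14.98
position: [567.0, 87.8, 118.9]
ee_rot: [-0.676, 0.737, 0.003, -0.005]
contact_force: [-5.7, 0.9, 9.6]
gripper_width: 18.8
grasp_force: 58.9
```

```bash
python3 turn.py 1.365 0.045 10
```

```text
t 14.97 phi 1.292 push on handle: tang 5.5 rad -2.0 z 9.6 c [ -1.47 -70.84] res [-0.01  0.04  0.1  -0.13] gw 18.8
end phi 1.815
[[[10, -0.4, -3.0, 0, 0, 0, 0], [10, -0.8, -6.2, 0, 0, 0, 0], [10, -1.1, -9.3, 0, 0, 0, 0], [10, -1.2, -12.4, 0, 0, 0, 0], [10, -1.3, -15.6, 0, 0, 0, 0], [10, -1.1, -18.7, 0, 0, 0, 0], [10, -0.9, -21.9, 0, 0, 0, 0], [10, -0.4, -25.0, 0, 0, 0, 0], [10, 0.1, -28.1, 0, 0, 0, 0], [10, 0.8, -31.2, 0, 0, 0, 0]]]
```

Call:
servo_tool([
  [[10, -0.4, -3.0, -0.2, 0, 0, 0], [10, -0.8, -6.2, -0.4, 0, 0, 0], [10, -1.1, -9.3, -0.6, 0, 0, 0], [10, -1.2, -12.4, -0.8, 0, 0, 0], [10, -1.3, -15.6, -1, 0, 0, 0], [10, -1.1, -18.7, -1, 0, 0, 0], [10, -0.9, -21.9, -1, 0, 0, 0], [10, -0.4, -25.0, -1, 0, 0, 0], [10, 0.1, -28.1, -1, 0, 0, 0], [10, 0.8, -31.2, -1, 0, 0, 0]],
])

```text
clock: 16.23
position: [597.6, 86.6, 119.0]
ee_rot: [-0.676, 0.737, 0.004, -0.004]
contact_force: [-7.3, 6.9, 5.8]
gripper_width: 18.7
grasp_force: 58.6
```

```bash
python3 turn.py 1.815 0.045 10
```

```text
t 16.23 phi 1.736 push on handle: tang 8.8 rad -4.9 z 5.8 c [ -1.33 -70.78] res [ 0.04  0.16 -0.02 -0.17] gw 18.7
end phi 2.265
[[[10, 1.0, -2.9, 0, 0, 0, 0], [10, 1.9, -5.9, 0, 0, 0, 0], [10, 3.0, -8.9, 0, 0, 0, 0], [10, 4.3, -11.8, 0, 0, 0, 0], [10, 5.6, -14.6, 0, 0, 0, 0], [10, 7.1, -17.4, 0, 0, 0, 0], [10, 8.7, -20.1, 0, 0, 0, 0], [10, 10.5, -22.7, 0, 0, 0, 0], [10, 12.3, -25.3, 0, 0, 0, 0], [10, 14.3, -27.8, 0, 0, 0, 0]]]
```

Call:
servo_tool([
  [[10, 1.0, -2.9, -0.1, 0, 0, 0], [10, 1.9, -5.9, -0.2, 0, 0, 0], [10, 3.0, -8.9, -0.3, 0, 0, 0], [10, 4.3, -11.8, -0.4, 0, 0, 0], [10, 5.6, -14.6, -0.5, 0, 0, 0], [10, 7.1, -17.4, -0.5, 0, 0, 0], [10, 8.7, -20.1, -0.5, 0, 0, 0], [10, 10.5, -22.7, -0.5, 0, 0, 0], [10, 12.3, -25.3, -0.5, 0, 0, 0], [10, 14.3, -27.8, -0.5, 0, 0, 0]],
])

```text
clock: 17.48
position: [625.4, 72.2, 119.2]
ee_rot: [-0.677, 0.736, 0.004, -0.002]
contact_force: [-4.6, 11.9, 2.8]
gripper_width: 18.3
grasp_force: 58.5
```

```bash
sed -i 's/^f0,st,n=.*/&\ntr=float(sys.argv[4]) if len(sys.argv)>4 else 0/; s/w=c+70\*/w=c+(70+tr)*/' turn.py; python3 turn.py 2.265 0.045 10 1.5
```

```text
t 17.48 phi 2.191 push on handle: tang 11.2 rad -6.1 z 2.8 c [ -1.3  -70.76] res [ 0.17  0.01 -0.13 -0.07] gw 18.3
end phi 2.715
[[[10, 1.0, -3.3, 0, 0, 0, 0], [10, 3.2, -5.7, 0, 0, 0, 0], [10, 5.5, -7.9, 0, 0, 0, 0], [10, 7.9, -10.0, 0, 0, 0, 0], [10, 10.4, -12.0, 0, 0, 0, 0], [10, 13.0, -13.9, 0, 0, 0, 0], [10, 15.7, -15.7, 0, 0, 0, 0], [10, 18.5, -17.3, 0, 0, 0, 0], [10, 21.3, -18.9, 0, 0, 0, 0], [10, 24.2, -20.3, 0, 0, 0, 0]]]
```

Call:
servo_tool([
  [[10, 1.0, -3.3, 0, 0, 0, 0], [10, 3.2, -5.7, 0, 0, 0, 0], [10, 5.5, -7.9, 0, 0, 0, 0], [10, 7.9, -10.0, 0, 0, 0, 0], [10, 10.4, -12.0, 0, 0, 0, 0], [10, 13.0, -13.9, 0, 0, 0, 0], [10, 15.7, -15.7, 0, 0, 0, 0], [10, 18.5, -17.3, 0, 0, 0, 0], [10, 21.3, -18.9, 0, 0, 0, 0], [10, 24.2, -20.3, 0, 0, 0, 0]],
])

```text
clock: 18.73
position: [645.0, 46.2, 119.2]
ee_rot: [-0.677, 0.736, 0.003, -0.001]
contact_force: [0.2, 8.6, 1.1]
gripper_width: 18.5
grasp_force: 58.5
```

```bash
python3 turn.py 2.715 0.035 10 1.5
```

```text
t 18.73 phi 2.663 push on handle: tang 7.9 rad -3.5 z 1.1 c [ -1.34 -70.81] res [-0.01 -0.17 -0.13  0.18] gw 18.5
end phi 3.065
[[[10, 2.3, -1.0, 0, 0, 0, 0], [10, 4.6, -1.9, 0, 0, 0, 0], [10, 7.0, -2.7, 0, 0, 0, 0], [10, 9.3, -3.5, 0, 0, 0, 0], [10, 11.8, -4.2, 0, 0, 0, 0], [10, 14.2, -4.7, 0, 0, 0, 0], [10, 16.6, -5.2, 0, 0, 0, 0], [10, 19.1, -5.6, 0, 0, 0, 0], [10, 21.6, -6.0, 0, 0, 0, 0], [10, 24.1, -6.2, 0, 0, 0, 0]]]
```

Call:
servo_tool([
  [[10, 2.3, -1.0, 0, 0, 0, 0], [10, 4.6, -1.9, 0, 0, 0, 0], [10, 7.0, -2.7, 0, 0, 0, 0], [10, 9.3, -3.5, 0, 0, 0, 0], [10, 11.8, -4.2, 0, 0, 0, 0], [10, 14.2, -4.7, 0, 0, 0, 0], [10, 16.6, -5.2, 0, 0, 0, 0], [10, 19.1, -5.6, 0, 0, 0, 0], [10, 21.6, -6.0, 0, 0, 0, 0], [10, 24.1, -6.2, 0, 0, 0, 0]],
])

```text
clock: 19.98
position: [650.4, 20.2, 119.3]
ee_rot: [-0.677, 0.736, 0.002, -0.0]
contact_force: [4.0, 3.3, -0.7]
gripper_width: 18.8
grasp_force: 58.5
```

```bash
python3 turn.py 3.065 0.035 10 1.0
```

```text
t 19.98 phi 3.045 push on handle: tang 3.3 rad -4.1 z -0.7 c [ -1.35 -70.85] res [-0.19 -0.16  0.14  0.2 ] gw 18.8
end phi 3.415
[[[10, 2.5, 0.3, 0, 0, 0, 0], [10, 5.0, 0.2, 0, 0, 0, 0], [10, 7.5, 0.3, 0, 0, 0, 0], [10, 10.0, 0.4, 0, 0, 0, 0], [10, 12.4, 0.6, 0, 0, 0, 0], [10, 14.9, 0.9, 0, 0, 0, 0], [10, 17.4, 1.3, 0, 0, 0, 0], [10, 19.8, 1.7, 0, 0, 0, 0], [10, 22.2, 2.3, 0, 0, 0, 0], [10, 24.6, 2.9, 0, 0, 0, 0]]]
```

Call:
servo_tool([
  [[10, 2.5, 0.3, 0, 0, 0, 0], [10, 5.0, 0.2, 0, 0, 0, 0], [10, 7.5, 0.3, 0, 0, 0, 0], [10, 10.0, 0.4, 0, 0, 0, 0], [10, 12.4, 0.6, 0, 0, 0, 0], [10, 14.9, 0.9, 0, 0, 0, 0], [10, 17.4, 1.3, 0, 0, 0, 0], [10, 19.8, 1.7, 0, 0, 0, 0], [10, 22.2, 2.3, 0, 0, 0, 0], [10, 24.6, 2.9, 0, 0, 0, 0]],
])

```text
clock: 21.22
position: [645.2, -6.9, 119.3]
ee_rot: [-0.677, 0.736, 0.001, -0.002]
contact_force: [5.0, -4.7, -1.2]
gripper_width: 18.4
grasp_force: 58.7
```

```bash
python3 turn.py 3.415 0.035 10 1.5
```

```text
t 21.23 phi 3.441 push on handle: tang -2.5 rad -6.4 z -1.2 c [ -1.33 -70.88] res [-0.16  0.12  0.17  0.18] gw 18.4
end phi 3.765
[[[10, 2.6, 0.2, 0, 0, 0, 0], [10, 4.9, 1.0, 0, 0, 0, 0], [10, 7.3, 1.9, 0, 0, 0, 0], [10, 9.6, 2.8, 0, 0, 0, 0], [10, 11.9, 3.9, 0, 0, 0, 0], [10, 14.1, 5.0, 0, 0, 0, 0], [10, 16.3, 6.2, 0, 0, 0, 0], [10, 18.4, 7.5, 0, 0, 0, 0], [10, 20.6, 8.8, 0, 0, 0, 0], [10, 22.6, 10.3, 0, 0, 0, 0]]]
```

Slack crossed smoothly and the hand now holds the wheel back.

Call:
servo_tool([
  [[10, 2.6, 0.2, 0, 0, 0, 0], [10, 4.9, 1.0, 0, 0, 0, 0], [10, 7.3, 1.9, 0, 0, 0, 0], [10, 9.6, 2.8, 0, 0, 0, 0], [10, 11.9, 3.9, 0, 0, 0, 0], [10, 14.1, 5.0, 0, 0, 0, 0], [10, 16.3, 6.2, 0, 0, 0, 0], [10, 18.4, 7.5, 0, 0, 0, 0], [10, 20.6, 8.8, 0, 0, 0, 0], [10, 22.6, 10.3, 0, 0, 0, 0]],
])

```text
clock: 22.48
position: [630.4, -29.8, 119.2]
ee_rot: [-0.676, 0.737, 0.002, -0.005]
contact_force: [-0.6, -6.7, 0.9]
gripper_width: 18.7
grasp_force: 58.8
```

```bash
python3 turn.py 3.765 0.04 10 2
```

```text
t 22.48 phi 3.835 push on handle: tang -5.2 rad -4.3 z 0.9 c [ -1.31 -70.9 ] res [0.11 0.16 0.16 0.12] gw 18.7
end phi 4.165
[[[10, 2.6, 1.3, 0, 0, 0, 0], [10, 4.9, 3.1, 0, 0, 0, 0], [10, 7.0, 5.0, 0, 0, 0, 0], [10, 9.1, 7.0, 0, 0, 0, 0], [10, 11.1, 9.1, 0, 0, 0, 0], [10, 13.0, 11.2, 0, 0, 0, 0], [10, 14.8, 13.4, 0, 0, 0, 0], [10, 16.6, 15.7, 0, 0, 0, 0], [10, 18.2, 18.1, 0, 0, 0, 0], [10, 19.8, 20.5, 0, 0, 0, 0]]]
```

Call:
servo_tool([
  [[10, 2.6, 1.3, 0, 0, 0, 0], [10, 4.9, 3.1, 0, 0, 0, 0], [10, 7.0, 5.0, 0, 0, 0, 0], [10, 9.1, 7.0, 0, 0, 0, 0], [10, 11.1, 9.1, 0, 0, 0, 0], [10, 13.0, 11.2, 0, 0, 0, 0], [10, 14.8, 13.4, 0, 0, 0, 0], [10, 16.6, 15.7, 0, 0, 0, 0], [10, 18.2, 18.1, 0, 0, 0, 0], [10, 19.8, 20.5, 0, 0, 0, 0]],
])

```text
clock: 23.72
position: [606.6, -46.2, 119.1]
ee_rot: [-0.676, 0.737, 0.004, -0.005]
contact_force: [-4.9, -1.2, 4.6]
gripper_width: 18.7
grasp_force: 59.3
```

```bash
python3 turn.py 4.165 0.04 10 2
```

```text
t 23.73 phi 4.249 push on handle: tang -5.0 rad 0.7 z 4.6 c [ -1.26 -70.91] res [0.15 0.13 0.07 0.28] gw 18.7
end phi 4.565
[[[10, 1.5, 2.5, 0, 0, 0, 0], [10, 2.8, 5.1, 0, 0, 0, 0], [10, 4.1, 7.6, 0, 0, 0, 0], [10, 5.2, 10.3, 0, 0, 0, 0], [10, 6.2, 13.0, 0, 0, 0, 0], [10, 7.2, 15.7, 0, 0, 0, 0], [10, 8.0, 18.5, 0, 0, 0, 0], [10, 8.7, 21.3, 0, 0, 0, 0], [10, 9.3, 24.1, 0, 0, 0, 0], [10, 9.8, 26.9, 0, 0, 0, 0]]]
```

Call:
servo_tool([
  [[10, 1.5, 2.5, 0, 0, 0, 0], [10, 2.8, 5.1, 0, 0, 0, 0], [10, 4.1, 7.6, 0, 0, 0, 0], [10, 5.2, 10.3, 0, 0, 0, 0], [10, 6.2, 13.0, 0, 0, 0, 0], [10, 7.2, 15.7, 0, 0, 0, 0], [10, 8.0, 18.5, 0, 0, 0, 0], [10, 8.7, 21.3, 0, 0, 0, 0], [10, 9.3, 24.1, 0, 0, 0, 0], [10, 9.8, 26.9, 0, 0, 0, 0]],
])

```text
clock: 24.98
position: [581.6, -51.6, 119.2]
ee_rot: [-0.676, 0.737, 0.003, -0.002]
contact_force: [-2.8, 4.6, 0.3]
gripper_width: 18.6
grasp_force: 59.2
```

```bash
python3 turn.py 4.565 0.04 10 0.5
```

```text
t 24.98 phi 4.614 push on handle: tang -2.7 rad 4.6 z 0.3 c [ -1.18 -70.9 ] res [0.12 0.04 0.22 0.34] gw 18.6
end phi 4.965
[[[10, -1.1, 3.0, 0, 0, 0, 0], [10, -0.8, 5.9, 0, 0, 0, 0], [10, -0.7, 8.7, 0, 0, 0, 0], [10, -0.7, 11.5, 0, 0, 0, 0], [10, -0.8, 14.3, 0, 0, 0, 0], [10, -1.0, 17.1, 0, 0, 0, 0], [10, -1.3, 19.9, 0, 0, 0, 0], [10, -1.7, 22.7, 0, 0, 0, 0], [10, -2.3, 25.5, 0, 0, 0, 0], [10, -2.9, 28.2, 0, 0, 0, 0]]]
```

Call:
servo_tool([
  [[10, -1.1, 3.0, 0, 0, 0, 0], [10, -0.8, 5.9, 0, 0, 0, 0], [10, -0.7, 8.7, 0, 0, 0, 0], [10, -0.7, 11.5, 0, 0, 0, 0], [10, -0.8, 14.3, 0, 0, 0, 0], [10, -1.0, 17.1, 0, 0, 0, 0], [10, -1.3, 19.9, 0, 0, 0, 0], [10, -1.7, 22.7, 0, 0, 0, 0], [10, -2.3, 25.5, 0, 0, 0, 0], [10, -2.9, 28.2, 0, 0, 0, 0]],
])

```text
clock: 26.22
position: [556.3, -47.3, 119.9]
ee_rot: [-0.677, 0.736, 0.001, -0.0]
contact_force: [1.2, 4.6, -19.5]
gripper_width: 18.6
grasp_force: 59.1
```

```bash
python3 turn.py 4.965 0.04 10 -0.5
```

```text
t 26.23 phi 4.979 push on handle: tang -0.5 rad 4.8 z -19.5 c [ -1.14 -70.88] res [0.02 0.19 0.3  0.26] gw 18.6
end phi 5.365
[[[10, -1.7, 2.5, 0, 0, 0, 0], [10, -2.5, 5.1, 0, 0, 0, 0], [10, -3.5, 7.7, 0, 0, 0, 0], [10, -4.6, 10.3, 0, 0, 0, 0], [10, -5.7, 12.8, 0, 0, 0, 0], [10, -7.0, 15.3, 0, 0, 0, 0], [10, -8.4, 17.7, 0, 0, 0, 0], [10, -9.8, 20.1, 0, 0, 0, 0], [10, -11.4, 22.4, 0, 0, 0, 0], [10, -13.0, 24.6, 0, 0, 0, 0]]]
```

Call:
servo_tool([
  [[10, 0, 0, 1, 0, 0, 0], [10, 0, 0, 1.5, 0, 0, 0], [10, 0, 0, 1.5, 0, 0, 0]],
])

```text
clock: 26.6
position: [556.2, -47.3, 119.6]
ee_rot: [-0.677, 0.736, 0.001, -0.0]
contact_force: [-2.3, 6.1, -13.4]
gripper_width: 18.9
grasp_force: 59.5
```

Call:
servo_tool([
  [[10, -1.7, 2.5, 1.5, 0, 0, 0], [10, -2.5, 5.1, 2.5, 0, 0, 0], [10, -3.5, 7.7, 3.0, 0, 0, 0], [10, -4.6, 10.3, 3.3, 0, 0, 0], [10, -5.7, 12.8, 3.5, 0, 0, 0]],
])

```text
clock: 27.22
position: [546.3, -41.5, 119.0]
ee_rot: [-0.677, 0.736, -0.002, 0.001]
contact_force: [-0.8, -2.4, 8.4]
gripper_width: 18.5
grasp_force: 61.5
```

Call:
servo_tool([
  [[10, -1.3, 2.5, -0.5, 0, 0, 0], [10, -2.7, 4.9, -1, 0, 0, 0], [10, -4.1, 7.3, -1, 0, 0, 0], [10, -5.7, 9.6, -1, 0, 0, 0], [10, -7.3, 11.8, -1, 0, 0, 0]],
])

```text
clock: 27.85
position: [534.5, -33.0, 119.0]
ee_rot: [-0.677, 0.736, -0.001, 0.001]
contact_force: [-2.0, -2.3, 6.4]
gripper_width: 18.7
grasp_force: 61.3
```

```bash
python3 turn.py 5.365 0.04 8 -0.5
```

```text
t 27.85 phi 5.354 push on handle: tang 0.1 rad -3.1 z 6.4 c [ -1.17 -70.9 ] res [ 0.21  0.33  0.3  -0.25] gw 18.7
end phi 5.685
[[[10, -1.8, 2.2, 0, 0, 0, 0], [10, -3.6, 4.3, 0, 0, 0, 0], [10, -5.5, 6.3, 0, 0, 0, 0], [10, -7.5, 8.3, 0, 0, 0, 0], [10, -9.5, 10.1, 0, 0, 0, 0], [10, -11.7, 11.9, 0, 0, 0, 0], [10, -13.9, 13.6, 0, 0, 0, 0], [10, -16.1, 15.2, 0, 0, 0, 0]]]
```

Call:
servo_tool([
  [[10, -1.8, 2.2, -0.5, 0, 0, 0], [10, -3.6, 4.3, -1, 0, 0, 0], [10, -5.5, 6.3, -1, 0, 0, 0], [10, -7.5, 8.3, -1, 0, 0, 0], [10, -9.5, 10.1, -1, 0, 0, 0], [10, -11.7, 11.9, -1, 0, 0, 0], [10, -13.9, 13.6, -1, 0, 0, 0], [10, -16.1, 15.2, -1, 0, 0, 0]],
])

```text
clock: 28.85
position: [520.2, -15.2, 119.0]
ee_rot: [-0.677, 0.736, -0.001, 0.001]
contact_force: [-1.7, -1.7, 5.8]
gripper_width: 18.3
grasp_force: 61.3
```

```bash
python3 turn.py 5.685 0.035 10 0
```

```text
t 28.85 phi 5.683 push on handle: tang 0.6 rad -2.3 z 5.8 c [ -1.21 -70.95] res [ 0.36  0.35 -0.19 -0.41] gw 18.3
end phi 6.035
[[[10, -1.8, 1.7, 0, 0, 0, 0], [10, -3.9, 3.0, 0, 0, 0, 0], [10, -6.1, 4.2, 0, 0, 0, 0], [10, -8.2, 5.3, 0, 0, 0, 0], [10, -10.5, 6.4, 0, 0, 0, 0], [10, -12.7, 7.3, 0, 0, 0, 0], [10, -15.0, 8.2, 0, 0, 0, 0], [10, -17.3, 9.0, 0, 0, 0, 0], [10, -19.6, 9.8, 0, 0, 0, 0], [10, -22.0, 10.4, 0, 0, 0, 0]]]
```

Call:
servo_tool([
  [[10, -1.8, 1.7, 0, 0, 0, 0], [10, -3.9, 3.0, 0, 0, 0, 0], [10, -6.1, 4.2, 0, 0, 0, 0], [10, -8.2, 5.3, 0, 0, 0, 0], [10, -10.5, 6.4, 0, 0, 0, 0], [10, -12.7, 7.3, 0, 0, 0, 0], [10, -15.0, 8.2, 0, 0, 0, 0], [10, -17.3, 9.0, 0, 0, 0, 0], [10, -19.6, 9.8, 0, 0, 0, 0], [10, -22.0, 10.4, 0, 0, 0, 0]],
])

```text
clock: 30.1
position: [511.9, 7.7, 119.0]
ee_rot: [-0.677, 0.736, -0.001, 0.001]
contact_force: [-0.7, -3.2, 5.8]
gripper_width: 18.7
grasp_force: 61.3
```

```bash
python3 turn.py 6.035 0.02 8 0.5
```

```text
t 30.1 phi 6.036 push on handle: tang 3.0 rad -1.2 z 5.8 c [ -1.21 -70.98] res [ 0.36 -0.17 -0.39 -0.23] gw 18.7
end phi 6.195
[[[10, -1.3, 0.8, 0, 0, 0, 0], [10, -2.6, 1.1, 0, 0, 0, 0], [10, -4.0, 1.4, 0, 0, 0, 0], [10, -5.4, 1.6, 0, 0, 0, 0], [10, -6.8, 1.8, 0, 0, 0, 0], [10, -8.2, 2.0, 0, 0, 0, 0], [10, -9.6, 2.2, 0, 0, 0, 0], [10, -11.0, 2.3, 0, 0, 0, 0]]]
```

Call:
servo_tool([
  [[10, -1.3, 0.8, 0, 0, 0, 0], [10, -2.6, 1.1, 0, 0, 0, 0], [10, -4.0, 1.4, 0, 0, 0, 0], [10, -5.4, 1.6, 0, 0, 0, 0], [10, -6.8, 1.8, 0, 0, 0, 0], [10, -8.2, 2.0, 0, 0, 0, 0], [10, -9.6, 2.2, 0, 0, 0, 0], [10, -11.0, 2.3, 0, 0, 0, 0]],
])

```text
clock: 31.1
position: [510.8, 19.0, 119.0]
ee_rot: [-0.677, 0.736, -0.001, 0.001]
contact_force: [-1.4, -2.0, 6.2]
gripper_width: 18.6
grasp_force: 61.3
```

```bash
python3 turn.py 6.195 0.0075 4 0.5
```

```text
t 31.1 phi 6.198 push on handle: tang 2.0 rad -1.4 z 6.2 c [ -1.22 -70.99] res [-0.16 -0.38 -0.22 -0.08] gw 18.6
end phi 6.225
[[[10, -0.5, 0.1, 0, 0, 0, 0], [10, -1.1, 0.1, 0, 0, 0, 0], [10, -1.6, 0.2, 0, 0, 0, 0], [10, -2.1, 0.2, 0, 0, 0, 0]]]
```

Call:
servo_tool([
  [[10, -0.5, 0.1, 0, 0, 0, 0], [10, -1.1, 0.1, 0, 0, 0, 0], [10, -1.6, 0.2, 0, 0, 0, 0], [10, -2.1, 0.2, 0, 0, 0, 0]],
])

```text
clock: 31.6
position: [510.8, 21.0, 119.0]
ee_rot: [-0.677, 0.736, -0.001, 0.001]
contact_force: [-0.4, -2.0, 5.4]
gripper_width: 18.3
grasp_force: 61.3
```

Call:
servo_tool([
  [[10, -0.4, 0, 0, 0, 0, 0], [10, -0.8, 0.1, 0, 0, 0, 0], [10, -1.2, 0.1, 0, 0, 0, 0], [10, -1.2, 0.1, 0, 0, 0, 0]],
])

```text
clock: 32.1
position: [510.9, 22.3, 119.0]
ee_rot: [-0.677, 0.736, -0.001, 0.001]
contact_force: [0.2, -1.2, 5.3]
gripper_width: 18.5
grasp_force: 61.3
```

Call:
servo_tool([
  [[10, -0.4, 0, 0, 0, 0, 0], [10, -0.8, 0, 0, 0, 0, 0], [10, -1.2, 0, 0, 0, 0, 0], [10, -1.2, 0, 0, 0, 0, 0]],
])

```text
clock: 32.6
position: [510.9, 23.5, 119.0]
ee_rot: [-0.677, 0.736, -0.001, 0.001]
contact_force: [-0.3, -1.4, 6.0]
gripper_width: 18.6
grasp_force: 61.3
```

Call:
servo_tool([
  [[10, -0.4, 0, 0, 0, 0, 0], [10, -0.8, 0, 0, 0, 0, 0], [10, -0.8, 0, 0, 0, 0, 0]],
])

```text
clock: 32.98
position: [511.0, 24.3, 119.0]
ee_rot: [-0.677, 0.736, -0.001, 0.001]
contact_force: [-0.8, -1.8, 5.2]
gripper_width: 18.6
grasp_force: 61.3
```

Call:
servo_tool([
  [[10, -0.4, 0, 0, 0, 0, 0], [10, -0.8, 0, 0, 0, 0, 0], [10, -0.8, 0, 0, 0, 0, 0]],
])

```text
clock: 33.35
position: [511.0, 25.1, 119.0]
ee_rot: [-0.677, 0.736, -0.001, 0.001]
contact_force: [-1.0, -2.5, 5.2]
gripper_width: 18.4
grasp_force: 61.3
```

Call:
servo_tool([
  [[10, -0.4, 0, 0, 0, 0, 0], [10, -0.6, 0, 0, 0, 0, 0], [10, -0.6, 0, 0, 0, 0, 0]],
])

```text
clock: 33.72
position: [511.1, 25.6, 119.0]
ee_rot: [-0.677, 0.736, -0.001, 0.001]
contact_force: [-0.0, -1.9, 5.6]
gripper_width: 18.7
grasp_force: 61.3
```

Call:
servo_tool([
  [[10, -0.4, 0, 0, 0, 0, 0], [10, -0.8, 0, 0, 0, 0, 0], [10, -0.8, 0, 0, 0, 0, 0]],
])

```text
clock: 34.1
position: [511.0, 25.8, 119.0]
ee_rot: [-0.677, 0.736, -0.001, 0.001]
contact_force: [-1.1, -4.8, 5.9]
gripper_width: 18.5
grasp_force: 61.3
```

Call:
servo_tool([
  [[10, -0.4, 0, 0, 0, 0, 0], [10, -0.6, 0, 0, 0, 0, 0], [10, -0.6, 0, 0, 0, 0, 0]],
])

```text
clock: 34.48
position: [511.0, 26.0, 119.0]
ee_rot: [-0.677, 0.736, -0.001, 0.0]
contact_force: [-0.1, -5.8, 5.6]
gripper_width: 18.8
grasp_force: 61.3
```

Call:
servo_tool([
  [[10, -0.3, 0, 0, 0, 0, 0], [10, -0.6, 0, 0, 0, 0, 0], [10, -0.8, 0, 0, 0, 0, 0]],
])

```text
clock: 34.85
position: [511.0, 26.3, 119.0]
ee_rot: [-0.677, 0.736, -0.001, -0.0]
contact_force: [0.6, -7.7, 5.0]
gripper_width: 18.4
grasp_force: 61.3
```

Call:
servo_tool([
  [[10, -0.3, 0, 0, 0, 0, 0], [10, -0.6, 0, 0, 0, 0, 0], [10, -0.6, 0, 0, 0, 0, 0]],
])

```text
clock: 35.22
position: [511.0, 26.5, 119.0]
ee_rot: [-0.677, 0.736, -0.001, -0.001]
contact_force: [1.1, -8.8, 4.9]
gripper_width: 18.5
grasp_force: 61.3
```

Call:
servo_tool([
  [[10, -0.2, 0, 0, 0, 0, 0], [10, -0.2, 0, 0, 0, 0, 0], [10, -0.2, 0, 0, 0, 0, 0], [10, -0.2, 0, 0, 0, 0, 0], [10, -0.2, 0, 0, 0, 0, 0], [10, -0.2, 0, 0, 0, 0, 0], [10, -0.2, 0, 0, 0, 0, 0], [10, -0.2, 0, 0, 0, 0, 0], [10, -0.2, 0, 0, 0, 0, 0], [10, -0.2, 0, 0, 0, 0, 0]],
])

```text
clock: 36.48
position: [510.9, 26.5, 119.0]
ee_rot: [-0.677, 0.736, -0.001, -0.001]
contact_force: [1.0, -10.1, 5.5]
gripper_width: 18.6
grasp_force: 61.3
```

Held at 10 N for over a second. Now I unload, open and rise.

Call:
servo_tool([
  [[10, 0.8, 0, 0, 0, 0, 0], [10, 1.6, 0, 0, 0, 0, 0], [10, 2.3, 0, -0.5, 0, 0, 0], [10, 2.3, 0, -0.8, 0, 0, 0]],
])

```text
clock: 36.98
position: [510.8, 25.9, 119.2]
ee_rot: [-0.677, 0.736, -0.001, 0.001]
contact_force: [1.9, -4.4, 0.9]
gripper_width: 18.7
grasp_force: 61.0
```

Call:
servo_tool([
  [[20, 0, 0, 0, 0, 0, 0], [25, 0, 0, 0, 0, 0, 0], [32, 0, 0, 0, 0, 0, 0], [45, 0, 0, 0, 0, 0, 0], [45, 0, 0, 0, 0, 0, 0], [45, 0, 0, -20, 0, 0, 0], [45, 0, 0, -60, 0, 0, 0], [45, 0, 0, -110, 0, 0, 0], [45, -40, 20, -125, 0, 0, 0], [45, -90, 40, -125, 0, 0, 0]],
])

```text
clock: 38.22
position: [478.1, 119.8, 245.9]
ee_rot: [-0.676, 0.737, -0.0, 0.002]
contact_force: [0.5, 0.8, 0.1]
gripper_width: 44.9
grasp_force: 0.0
```

```bash
python3 - <<'E'
from h import *
S=arm.get_image("scene")[:,:,::-1];T=arm.get_image("top")[:,:,::-1]
cv2.imwrite("pics/end.png",np.vstack([cv2.resize(T[130:240,200:500],(795,292),interpolation=cv2.INTER_CUBIC),cv2.resize(S[150:300,60:455],(795,302),interpolation=cv2.INTER_CUBIC)]))
s=arm.read_state();print(s["clock"],s["position"],s["contact_force"])
E
```

```text
38.325 [476.85391762 122.29577791 244.62195431] [ 6.22301401e-01  7.28919083e-02 -1.33372559e-04]
```

View pics/end.png

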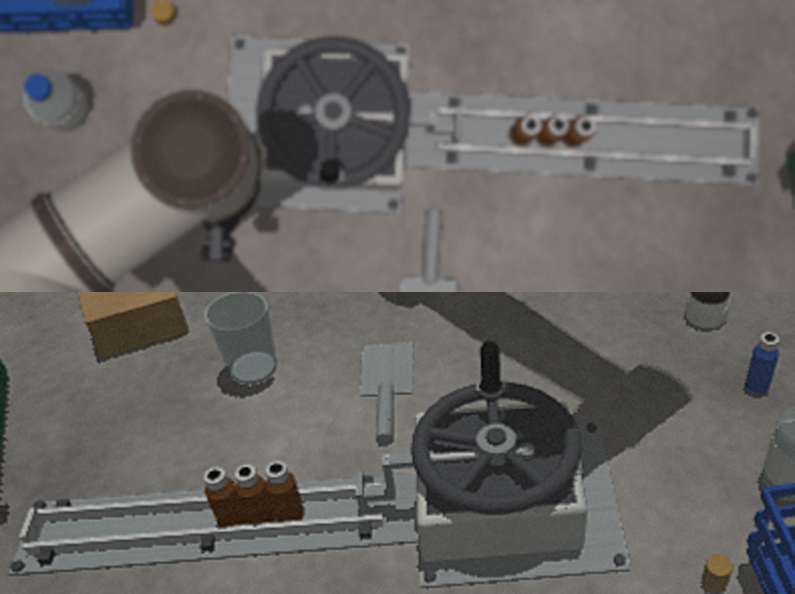

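The end view shows three vials upright in the lane (caps at 531, 560 and 586 in the top crop), the pusher back at rest, the handle back at its start and the bystanders unmoved.

```bash
python3 -c "
from bench import arm
print(arm.job_done())"
```

```text
the job is handed in; nothing more can be done
None
```

The job is handed in at about 38 s: the vial was fed into the lane, the wheel turned one revolution and pressed to its stop at about 10 N for over a second, then released; all vials are upright, and the highest handle forces I read were about 13 N sideways and a brief upward pull of 19.5 N (about 20 N combined, right at the limit), though forces were only read at the end of each move.

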